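Lock the griddle plate and hold the surface thermometer on its test pad

TASK

Press the sprung lock lever at the end of the countertop griddle down until it clicks and stays down by itself; then take the surface thermometer out of its leaning wooden stand and hold it upright with its sprung tip resting on the middle of the round test pad (not the square one), pressed gently so that the tip is about half pushed in. Finish while still holding it there: do not let go or put it down, and leave the other things on the counter where they are.

Things in the scene. Friction and masses are not known exactly. Their poses are not given: they have to be found in the camera images.
- griddle: compact countertop griddle, fixed; white body 230 (x) by 240 (y) with a black iron plate on top, plate surface 80 mm above the counter, with a low rim to 86 mm. Origin at the centre of its underside; x points away from its front (the control knob is on the -x face), z up. The lock lever is on its -y end, on a bracket reaching 100 mm above the counter
- lock (a joint): angle of the sprung lock lever. 0 = up at rest (arm 0.40 rad above level); grows as the pad is pressed down. A spring pushes it back up with 8 N at the pad at first, less and less down to 0 at about 0.30; past that it clicks over by itself to its stop at 0.45 and stays there (lifting it again would take 4 N)
- lock_pad (a point): middle of the upper face of the lever's black thumb pad (36 by 28 mm): about 135 mm above the counter when up, 87 mm when locked. The steel arm runs along the griddle's -y end, from its hinge (line parallel to griddle y, at griddle x +30, y -156, z 85 mm) towards griddle -x; the pad is 110 mm from the hinge and moves on that arc
- round_pad: round steel test pad on the griddle plate, 32 mm across, 3 mm thick, fixed; origin at its underside centre, z up. Which half of the plate it is on varies
- round_pad_top (a point): centre of the upper face of the round pad
- square_pad: square steel pad, 28 by 28 by 3 mm, on the other half of the plate: not the one to use
- stand: wooden stand, fixed, 85 by 74 mm base, about 115 mm high; its top block leans 0.35 rad so that the thermometer's handle leans towards the stand's -x side (roughly towards the robot). It is a 50 mm thick block with a 12.5 mm square hole for the stem. Stands left or right of the griddle. Origin at the underside, below the hole's mouth, which is 105 mm up
- probe: surface thermometer, about 0.13 kg, stem down in the stand: grey handle 20 (x) by 24 (y) by 100 mm (z), with a small black display on its -x face, below it a steel stem 10 mm thick and a sprung tip. Origin at the middle of the handle's lower end, resting on the stand; z runs up the handle. The handle spans z 0 to 100 mm, the end of the tip is at z -80 mm. Draw it 85 mm along its z to free it
- tip (a joint): how far the thermometer's sprung tip is pushed into the stem: 0 = out, 0.014 m = fully in; takes 0.9 N to start, plus 0.3 N per mm
- tip_end (a point): middle of the flat end face (10 mm across) of the sprung tip
- jar: white ceramic jar with a wooden lid, 76 mm across, 100 mm high, on the other side of the griddle from the stand; bystander, origin under its centre
- mill: turned dark wood pepper mill, 145 mm high; bystander
- mug: white mug, 82 mm across, 92 mm high; bystander
- bowl: blue bowl, 130 mm across, 55 mm high; bystander
- oil: green glass oil bottle, 60 mm across, 200 mm high; bystander
- spatula: spatula lying flat along x at the right, beyond stand or jar; bystander
- eggcup: small white cup, 48 mm across, 50 mm high; bystander
Things that resemble listed ones, but are neither listed nor needed, are in the scene too. There is more than one size of the probe; the job needs the smaller.

How it is judged (in metres and radians):
On the way, in this order (a step that is already met when the one before it is completed fails the run):
1. the lock lever is down and stays there with nothing touching it (value of joint lock above 0.4 rad and contact force between griddle and the arm below 0.1 N and contact force between griddle and probe below 0.1 N), for 0.3 s.
2. the thermometer is drawn out of its stand in the gripper (contact force between probe and the fingers above 1 N and contact force between probe and stand below 0.05 N and distance between probe and stand above 0.16 m), for 0.1 s.
3. the tip is pressed on the round pad, upright (contact force between probe and round_pad above 0.9 N and angle between probe's own z axis and vertical below 0.14 rad), for 0.2 s.
At the end, for the whole second after the job is handed in: Lever locked down (joint over 0.40); the gripper holds the thermometer still and within 8 degrees of upright, its tip within 8 mm of the round pad's centre, pushed in 3 to 11 mm, with 0.9 to 7 N on the pad; the thermometer touches neither the stand nor the rest of the griddle (all of step 3 and value of joint lock above 0.4 rad and contact force between probe and the fingers above 1 N and contact force between probe and stand below 0.05 N and horizontal distance between tip_end and round_pad below 0.008 m and value of joint tip between 0.003 and 0.011 m and contact force between probe and round_pad below 7 N and contact force between probe and griddle below 0.1 N and linear speed of probe below 0.02 m/s); the arm keeps its last pose, push and grip.
It fails at once if the thermometer is pushed hard onto the griddle or a pad (over 12 N) (contact force between probe and griddle above 12 N or contact force between probe and round_pad above 12 N or contact force between probe and square_pad above 12 N).
It fails at once if another thing on the counter is moved more than 30 mm (distance of any of jar, mill, mug, bowl, oil, spatula, eggcup from where it was at the start of the episode above 0.03 m).
It also fails if it takes over 59 s, if anything falls off the work surface, if the arm or the gripper's body presses on something with over 40 N, if the wrist force passes 120 N, or if a joint passes its speed limit or range.

ROBOT

A 6-joint arm with a two-finger parallel gripper is mounted at the origin on the work surface. World frame = base frame: x ahead of the robot, y to its left, z up, the work surface at z = 0. Lengths are in mm, angles in rad, forces in N, time in s.
With the tool pointing down it reaches from about 350 to 775 mm from the base axis. Payload 7.3 kg.
Tool frame: the origin (TCP) lies midway between the tips of the shut fingers; the grasp point (between the pads) lies 19 mm behind it; z points along the fingers, y is the line along which they close (so a half turn about z gives the same grasp; the last joint's range is limited). The gripper opens to 92 mm and grips with 3 to 60 N. Pads are 19 mm wide; open, the fingers measure 130 mm over their backs; the gripper's body (75 mm by 190 mm) begins 47 mm behind the grasp point.
Start: joints at [-1.425, 0.342, 1.524, -0, 1.275, -0.146], TCP at [151.052, -502.82, 226.741] pointing down, gripper open.
Joint ranges: [-2.53, 2.53], [-0.77, 2.02], [0.04, 2.7], [-1, 4.14], [0.28, 2.66], [-3.11, 3.11]. Speed limits (rad/s): [2.57, 2.57, 3.14, 3.14, 3.14, 3.14].

INTERFACE

Orientations are given as [roll, pitch, yaw] about the fixed x, y, z axes, in that order (R = Rz(yaw) Ry(pitch) Rx(roll)).
In Python, from plant import monitor, optics, workorder gives the robot as it stands. The module is installed in compiled form; this text tells all that it offers.
- The arm moves only by the tool servo_tool, never from a script. Its arguments are lists of equal length, an entry for each row: "linear": the shift along the tool's x, y, z as a fraction of full scale, a list of three; "spin": the turn about the tool's z as a fraction of full scale. In form: {"linear": [[dx, dy, dz], ...], "spin": [spin, ...]}. A call has exactly 8 rows; each row shifts and turns the commanded pose from where the row before left it, along the tool's axes as they then stand; what a row does not reach is not made up. Full scale, the value 1, is 200 mm for a shift and 90 degrees for a turn. A row lasts 1/8 s, in which the tool goes at most 62.5 mm and 10.7 degrees, less where a joint would pass 70% of its speed; a pose out of reach is approached as far as the arm can. A call with a number of a shift or a turn outside -1 to 1 is refused whole. A call with a gripper value outside its range is refused whole. "hand" is the opening, from -1 (shut) to 1 (fully open), set as the call begins (left out, the last holds). The fingers move at their own pace and stop on an object; the grip force is fixed at half the most. Time passes only in rows, so rows that do not move let the fingers close, or fill a call up. It gives the time, the measured TCP pose, the force, the opening and the grip force at its end, in the units of the state.
- monitor.get_obs(): the state, without advancing time (a new reading comes with each control period).
- optics.capture(name): name is "side" or "top" or "wrist"; returns a dict with "frame" (400x640x3 uint8, blue, green, red), "K" (3x3 intrinsics, pixels), "world_to_cam" (4x4, takes a point from world to camera coordinates). Camera axes: x right, y down, z forward; pixel columns grow to the right and rows downward; lengths in mm; the calibration is good to about 2 mm. A picture is of the moment at which its call begins. There is no depth.
- workorder.close_job(): hands the job in; it is judged then, once.
The state is a dict: "time": time; "joint_positions": joint angles; "dq": joint speeds; "tau": joint torques, N m; "tool_pos": TCP position; "tcp_rot": TCP orientation; "contact_force": force on the tool from outside, world axes, zero at the start; "moment": the same for the moment, N m; "grip_width": finger opening in mm; "finger_force": force on a finger pad.
Only numpy, scipy, OpenCV 4.12 (cv2) and the standard library are available. Lean on these libraries where they do the work, as an engineer would, in place of code of your own. Each camera call takes 0.05 s, during which the arm holds its last target. There are 200 camera calls.

## Working session

There is one attempt and no reset: what is moved stays moved. The work goes in short steps, Python scripts to look and compute and a tool call to move; the robot and the scene stay as the last step left them, time stands still between calls to the robot, and variables do not carry over. Pictures are saved under pics/ and viewed, at most 10 in all, crops included, and the job is handed in when it is done.

Besides the shell and the picture viewer there is one more tool, called after "Call:" as a command line: name --pt "numbers of a row" for each row, then --argument value for the rest. servo_tool: Moves the arm, as the interface text tells. Shift numbers are shares of 200 mm and turn numbers shares of 90 degrees, none past 1 either way. Its arguments: {"type":"object","properties":{"linear":{"type":"array","items":{"type":"array","items":{"type":"number","minimum":-1,"maximum":1}}},"spin":{"type":"array","items":{"type":"number","minimum":-1,"maximum":1}},"hand":{"type":"number"}},"required":["linear","spin"]}

```bash
mkdir -p pics
cat > h.py <<'E'
import numpy as np, cv2, pickle
from plant import monitor, optics, workorder
def snap(n,f):
    c=optics.capture(n); cv2.imwrite(f'pics/{f}.png',c['frame']); pickle.dump(c,open(f'pics/{f}.pkl','wb')); return c
def load(f): return pickle.load(open(f'pics/{f}.pkl','rb'))
def ray(c,uv):
    W=np.array(c['world_to_cam']);R=W[:3,:3];t=W[:3,3]
    d=R.T@np.linalg.solve(np.array(c['K']),[uv[0],uv[1],1]); return -R.T@t,d/np.linalg.norm(d)
def atz(c,uv,z):
    o,d=ray(c,uv); return o+d*(z-o[2])/d[2]
def proj(c,p):
    W=np.array(c['world_to_cam']);q=np.array(c['K'])@(W[:3,:3]@np.array(p,float)+W[:3,3]); return q[:2]/q[2]
def tri(L):
    A=0;b=0
    for c,uv in L:
        o,d=ray(c,uv);P=np.eye(3)-np.outer(d,d);A=A+P;b=b+P@o
    x=np.linalg.solve(A,b); return x,[np.linalg.norm(np.cross(ray(c,uv)[1],x-ray(c,uv)[0])) for c,uv in L]
E
python3 - <<'E'
from h import *
a=snap('top','top0');b=snap('side','side0')
for c in(a,b):print(np.round(ray(c,(320,200)),2).tolist(), c['K'][0][0])
print({k:np.round(v,3).tolist() for k,v in monitor.get_obs().items()})
E
```

```text
[[285.2, 12.99, 1240.64], [0.18, -0.01, -0.98]] 471.03293267424596
[[271.18, 783.98, 995.11], [0.19, -0.66, -0.73]] 388.65636044465055
{'time': 0.1, 'joint_positions': [-1.425, 0.343, 1.525, 0.0, 1.275, -0.146], 'dq': [0.001, -0.001, -0.003, -0.0, -0.001, -0.001], 'tau': [0.001, -43.2, -24.47, 0.072, 0.053, -0.0], 'tool_pos': [151.01, -502.439, 226.129], 'tcp_rot': [-3.14, -0.0, 0.292], 'contact_force': [0.57, -0.235, 0.746], 'moment': [-0.024, -0.029, 0.03], 'finger_force': 0.0, 'grip_width': 91.626}
```

View pics/top0.png

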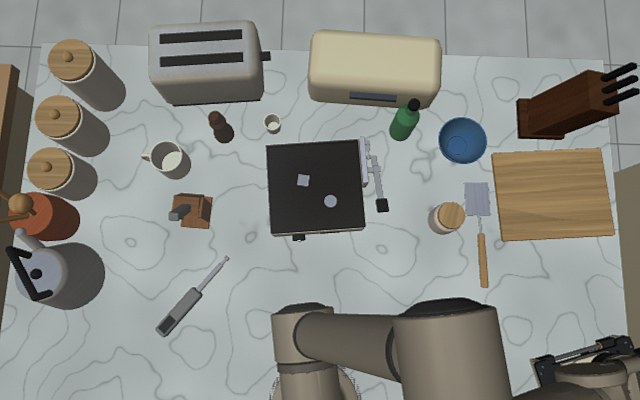

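View pics/side0.png

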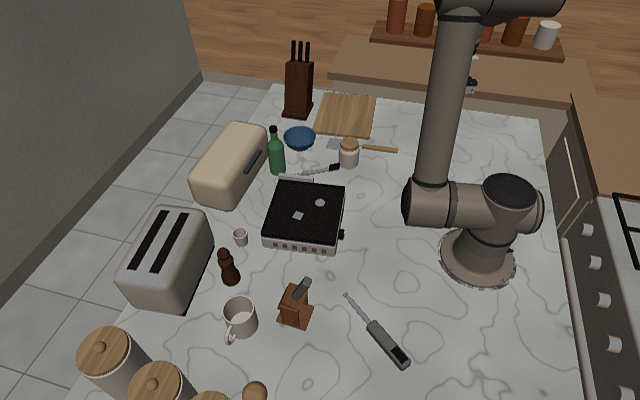

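Top view: up is +x and left is +y. Two things could be taken for the probe: the small one leaning in the stand at about (180,212), and a larger one lying on the counter at about (190,300). I choose the one in the stand. The pads are the round one at (330,201) and the square one at (303,180). The lever pad is at (382,205). Next I take close crops.

Run:
```python
from h import *
a=load('top0')['frame'];b=load('side0')['frame']
def z(im,x,y,w,h,s): return cv2.resize(im[y:y+h,x:x+w],None,fx=s,fy=s,interpolation=cv2.INTER_CUBIC)
A=np.hstack([z(a,155,180,66,60,6),z(a,350,130,66,60*1,6)])
A=np.vstack([np.hstack([z(a,160,185,56,50,7),z(a,345,170,56,50,7)]),np.hstack([z(b,268,265,56,35,7)[:245],z(b,300,150,56,35,7)])])
cv2.imwrite('pics/crop1.png',A);print(A.shape)
B=np.vstack([z(a,258,130,133,115,6)[:0],cv2.resize(a[130:245,258:391],None,fx=6,fy=5,interpolation=cv2.INTER_CUBIC)]);cv2.imwrite('pics/crop2.png',B);print(B.shape)
```

```text
(595, 784, 3)
(575, 798, 3)
```

View pics/crop1.png

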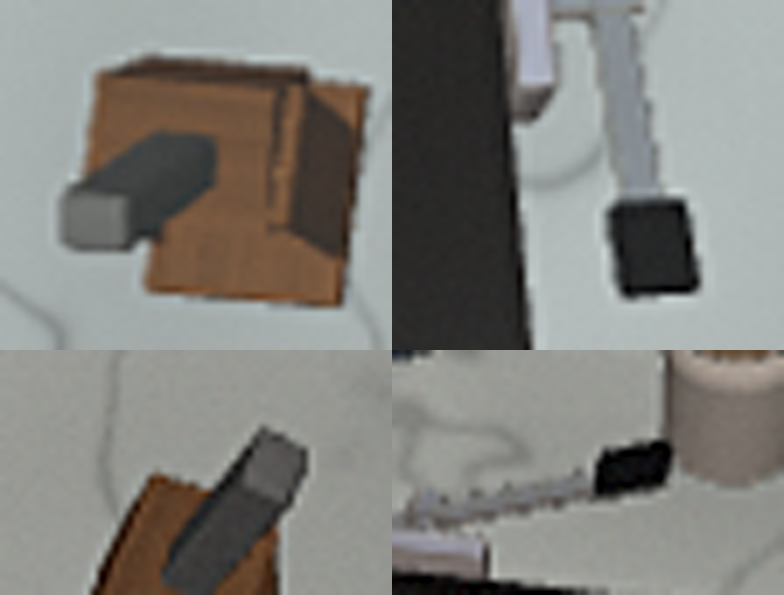

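View pics/crop2.png

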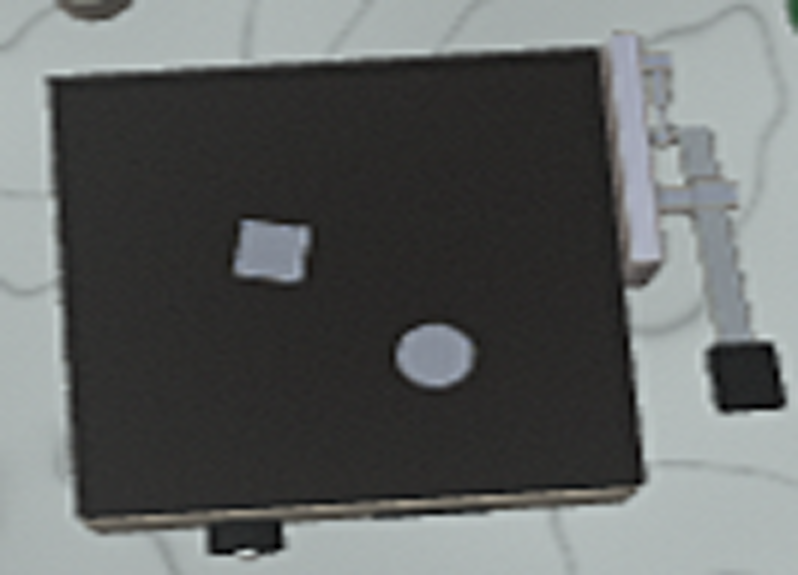

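Run:
```python
from h import *
a=load('top0');b=load('side0')
np.set_printoptions(precision=1,suppress=True)
T,e=tri([(a,(173.7,216.4)),(b,(307.3,281.9))]);print('handle top',T,e)
L,e=tri([(a,(382.6,205.3)),(b,(334.4,166.7))]);print('lever',L,e,atz(a,(382.6,205.3),135))
c2=lambda u,v:(258+u/6,130+v/5)
C=np.array([atz(a,c2(*p),86) for p in [(50,78),(605,48),(640,485),(80,515)]]);print(C)
print('sides',[np.linalg.norm(C[i]-C[i-1]) for i in range(4)])
g=C.mean(0);v=(C[0]+C[1]-C[2]-C[3])[:2];w=(C[0]+C[3]-C[1]-C[2])[:2];print('griddle',g,'yaw',np.degrees([np.arctan2(v[1],v[0]),np.arctan2(-w[0],w[1])]))
r=atz(a,c2(435,355),83);print('round',r, 'side',atz(b,(320,202.5),83),'sq',atz(a,c2(272,251),83))
y=np.arctan2(v[1],v[0]);R=np.array([[np.cos(y),-np.sin(y)],[np.sin(y),np.cos(y)]])
print('pred lever',g[:2]+R@[30-110*np.cos(.4),-156],'hinge',g[:2]+R@[30,-156])
c1=lambda u,v:(160+u/7,185+v/7)
B=[atz(a,c1(*p),0) for p in[(145,290),(340,303),(368,88)]];print('base',B,np.linalg.norm(B[0]-B[1]),np.linalg.norm(B[2]-B[1]))
d=B[2]-B[1];print('stand yaw',np.degrees(np.arctan2(d[1],d[0])))
d=B[0]-B[1];print('stand yaw2',np.degrees(np.arctan2(-d[0],d[1])))
for yd in(-5,0,5,10):
  y=np.radians(yd);ax=np.array([-np.sin(.35)*np.cos(y),-np.sin(.35)*np.sin(y),np.cos(.35)]);o=T-100*ax
  print(yd,o,(proj(a,o)-[160,185])*7,(proj(b,o)-[268,265])*7+[0,350])
```

```text
handle top [434.7 328.2 192.2] [np.float64(0.8374199759257096), np.float64(0.837419975925778)]
lever [ 485.1 -149.8  127.8] [np.float64(0.2899416431993593), np.float64(0.2899416431993416)] [ 484.1 -148.8  135. ]
[[ 638.9  140.5   86. ]
 [ 661.9  -94.9   86. ]
 [ 437.2 -111.6   86. ]
 [ 416.1  118.1   86. ]]
sides [np.float64(223.95196619169872), np.float64(236.5495814317198), np.float64(225.35387362382593), np.float64(230.5715531682323)]
griddle [538.5  13.   86. ] yaw [5.  5.4]
round [500.7 -25.8  83. ] side [499.6 -22.4  83. ] sq [552.1  43.7  83. ]
pred lever [ 481.1 -148.6] hinge [ 582.  -139.8]
base [array([436.9, 365.5,   0. ]), array([433.9, 291.9,   0. ]), array([516.7, 286.8,   0. ])] 73.6684401503752 82.93087386824611
stand yaw -3.476442995873681
stand yaw2 -2.2935032383428116
-5 [468.8 325.2  98.3] [190.4 166.1] [194.4 573.7]
0 [469.  328.2  98.3] [181.8 165.5] [191.5 580.7]
5 [468.8 331.2  98.3] [173.2 165.7] [189.4 587.9]
10 [468.4 334.1  98.3] [164.7 166.5] [187.9 595.2]
```

Call:
servo_tool --pt "0.13 -0.076 0" --pt "0.13 -0.076 0" --pt "0.13 -0.076 0" --pt "0.13 -0.076 0" --pt "0.13 -0.076 0" --pt "0.13 -0.076 0" --pt "0.13 -0.076 0" --pt "0.13 -0.076 0" --spin '[0,0,0,0,0,0,0,0]' --hand -1

```text
time: 1.1
tool_pos: [315.7, -325.6, 226.5]
tcp_rot: [-3.141, 0.0, 0.292]
contact_force: [0.4, -1.0, -1.1]
grip_width: 16.3
finger_force: 0.0
```

Call:
servo_tool --pt "0.13 -0.076 0" --pt "0.13 -0.076 0" --pt "0.13 -0.076 0" --pt "0.13 -0.076 0" --pt "0.13 -0.076 0.07" --pt "0.13 -0.076 0.07" --pt "0.13 -0.076 0.07" --pt "0.13 -0.076 0.07" --spin '[0,0,0,0,0,0,0,0]'

```text
time: 2.1
tool_pos: [479.9, -149.4, 170.0]
tcp_rot: [-3.141, 0.001, 0.292]
contact_force: [0.4, 0.1, -0.1]
grip_width: 0.4
finger_force: 0.0
```

Call:
servo_tool --pt "0 0 0.07" --pt "0 0 0.07" --pt "0 0 0.06" --pt "0 0 0.06" --pt "0 0 0.06" --pt "0 0 0.05" --pt "0 0 0.05" --pt "0 0 0" --spin '[0,0,0,0,0,0,0,0]'

```text
time: 3.1
tool_pos: [479.5, -150.5, 87.8]
tcp_rot: [3.141, -0.0, 0.292]
contact_force: [-5.3, 0.9, 12.2]
grip_width: 0.5
finger_force: 6.7
```

Call:
servo_tool --pt "0 0 -0.1" --pt "0 0 -0.1" --pt "0 0 -0.12" --pt "0 0 -0.12" --pt "0 0 -0.12" --pt "0 0 -0.12" --pt "0 0 0" --pt "0 0 0" --spin '[-0.1,-0.11,-0.11,-0.11,-0.11,-0.11,-0.11,-0.11]'

```text
time: 4.1
tool_pos: [479.7, -150.3, 222.6]
tcp_rot: [3.141, 0.0, 1.664]
contact_force: [-0.4, 0.1, -0.5]
grip_width: 0.6
finger_force: 0.0
```

Run:
```python
from h import *
a=snap('side','side1')['frame'];a2=load('side0')['frame']
A=np.vstack([cv2.resize(x[130:200,260:370],None,fx=4,fy=4,interpolation=cv2.INTER_CUBIC) for x in (a2,a)])
# add zoomed stand from both cams for axis/yaw
t=load('top0')['frame'];B=cv2.resize(a2[260:340,265:325],(360,480),interpolation=cv2.INTER_CUBIC)
A=np.hstack([A[:560],np.pad(B,((0,80),(0,0),(0,0)))]);cv2.imwrite('pics/c3.png',A);print(A.shape)
```

```text
(560, 800, 3)
```

View pics/c3.png

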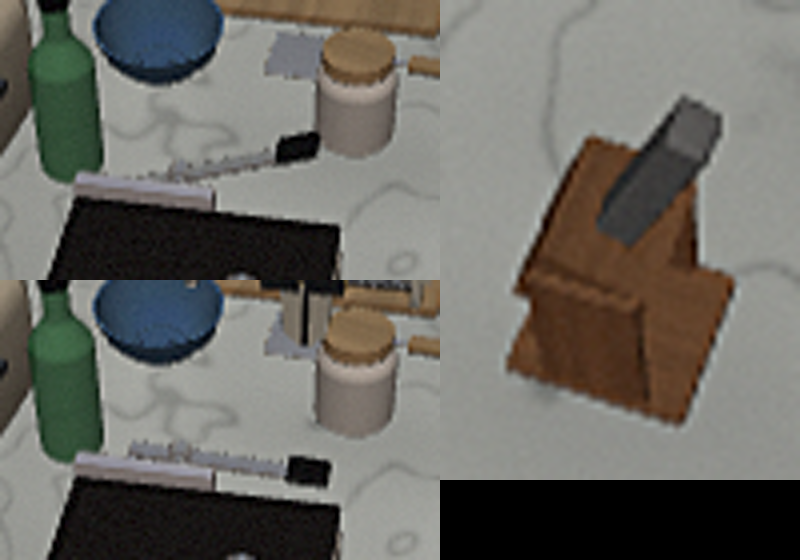

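The lever is down, at (310,470) in the crop, and stays there. The stand and probe are clear. Now to the thermometer.

Call:
servo_tool --pt "0.149 0.0036 -0.045" --pt "0.149 0.0036 -0.045" --pt "0.149 0.0036 -0.045" --pt "0.149 0.0036 -0.045" --pt "0.149 0.0036 0" --pt "0.149 0.0036 0" --pt "0.149 0.0036 0" --pt "0.149 0.0036 0" --spin '[0,0,0,0,0,0,0,0]' --hand 1

```text
time: 5.15
tool_pos: [464.3, 88.7, 258.3]
tcp_rot: [-3.142, 0.0, 1.656]
contact_force: [0.6, 0.3, 0.1]
grip_width: 75.5
finger_force: 0.0
```

Call:
servo_tool --pt "0.17 0.004 0" --pt "0.17 0.004 0" --pt "0.17 0.004 0" --pt "0.17 0.004 0" --pt "0.17 0.004 0" --pt "0.17 0.004 0" --pt "0.17 0.004 0" --pt "0 0 0" --spin '[0,0,0,0,0,0,0,0.092]'

```text
time: 6.15
tool_pos: [448.6, 327.5, 257.8]
tcp_rot: [-3.141, -0.0, 1.511]
contact_force: [0.5, -0.4, 0.2]
grip_width: 91.7
finger_force: 0.0
```

Run:
```python
from h import *
c=snap('wrist','w1');np.set_printoptions(precision=1,suppress=True)
print(monitor.get_obs()['tool_pos'],monitor.get_obs()['tcp_rot'],ray(c,(320,200)))
o=np.array([468,325,105.])
for yd in(-3,2):
  y=np.radians(yd);ax=np.array([-np.sin(.35)*np.cos(y),-np.sin(.35)*np.sin(y),np.cos(.35)]);print(proj(c,o),proj(c,o+100*ax))
```

```text
[448.8 326.5 257.8] [-3.1  0.   1.5] (array([452.6, 401.7, 416.1]), array([-0. , -0.3, -1. ]))
[340.6 182. ] [297.9 215.4]
[340.6 182. ] [298.2 219.6]
```

View pics/w1.png

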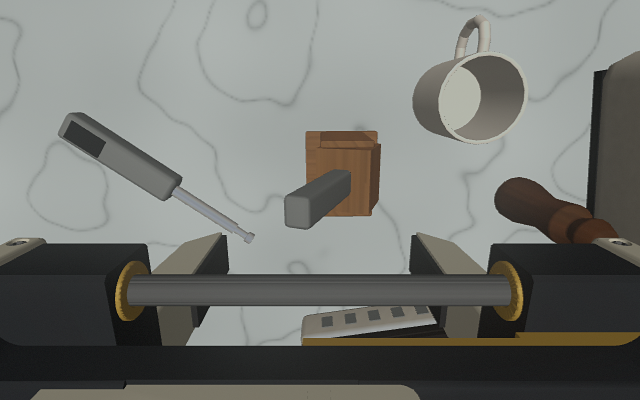

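Wrist view: the small probe's handle end is at (297,211), within 4 px of prediction. The larger lookalike lies apart at (120,155). Descending to straddle the handle along stand x; the flat pads should turn it upright as it comes free.

Call:
servo_tool --pt "0 -0.008 0.09" --pt "0 0 0.09" --pt "0 0 0.09" --pt "0 0 0.09" --pt "0 0 0.08" --pt "0 0 0.07" --pt "0 0 0.055" --pt "0 0 0" --spin '[0,0,0,0,0,0,0,0]'

```text
time: 7.2
tool_pos: [447.2, 325.1, 144.9]
tcp_rot: [-3.14, 0.001, 1.514]
contact_force: [-0.8, -1.0, 0.0]
grip_width: 91.9
finger_force: 0.0
```

Call:
servo_tool --pt "0 0 0" --pt "0 0 0" --pt "0 0 0" --pt "0 0 0" --pt "0 0 0" --pt "0 0 0" --pt "0 0 0" --pt "0 0 0" --spin '[0,0,0,0,0,0,0,0]' --hand -1

```text
time: 8.2
tool_pos: [450.9, 325.6, 146.5]
tcp_rot: [3.134, -0.002, 1.514]
contact_force: [8.1, -1.0, -2.0]
grip_width: 33.0
finger_force: 25.3
```

Call:
servo_tool --pt "0 0.015 0" --pt "0 -0.009 -0.024" --pt "0 -0.009 -0.024" --pt "0 -0.017 -0.047" --pt "0 -0.017 -0.047" --pt "0 -0.017 -0.047" --pt "0 -0.017 -0.047" --pt "0 0 0" --spin '[0,0,0,0,0,0,0,0]'

```text
time: 9.2
tool_pos: [437.0, 326.7, 195.2]
tcp_rot: [3.132, -0.003, 1.514]
contact_force: [8.8, -0.1, 2.3]
grip_width: 31.7
finger_force: 28.8
```

Call:
servo_tool --pt "0 0.01 0" --pt "0 -0.017 -0.047" --pt "0 -0.017 -0.047" --pt "0 -0.017 -0.047" --pt "0 -0.017 -0.047" --pt "0 -0.017 -0.047" --pt "0 -0.017 -0.047" --pt "0 -0.017 -0.047" --spin '[0,0,0,0,0,0,0,0]'

```text
time: 10.2
tool_pos: [411.1, 327.5, 259.2]
tcp_rot: [-3.141, 0.0, 1.514]
contact_force: [0.1, 0.3, 0.0]
grip_width: 0.0
finger_force: 0.0
```

Call:
servo_tool --pt "0 0 -0.1" --pt "0 0 -0.1" --pt "0 0 -0.1" --pt "0 0 0" --pt "0 0 0" --pt "0 0 0" --pt "0 0 0" --pt "0 0 0" --spin '[0,0,0,0,0,0,0,0]'

```text
time: 11.2
tool_pos: [411.6, 327.4, 318.4]
tcp_rot: [-3.141, 0.0, 1.514]
contact_force: [0.9, -0.1, 0.3]
grip_width: 0.4
finger_force: 0.0
```

Run:
```python
from h import *
np.set_printoptions(precision=3,suppress=True)
c=snap('side','s2');t=snap('top','t2');w=snap('wrist','w2')
s=monitor.get_obs();P=s['tool_pos'];print(s)
x,y=proj(c,P).astype(int);print(x,y);u,v=proj(t,P).astype(int);print(u,v)
def cr(f,x,y):
  x=max(x,50);y=max(y,65);return cv2.resize(f['frame'][y-65:y+85,x-50:x+50],(400,600),interpolation=cv2.INTER_CUBIC)
cv2.imwrite('pics/c4.png',np.hstack([cr(c,x,y),cr(t,u,v)]))
```

```text
{'time': 11.35, 'joint_positions': array([ 0.526,  0.29 ,  1.346, -0.   ,  1.505,  0.583]), 'dq': array([ 0.   , -0.002, -0.002,  0.001, -0.   , -0.001]), 'tau': array([ -0.001, -42.203, -26.311,   0.087,  -0.014,  -0.   ]), 'tool_pos': array([411.61 , 327.49 , 318.591]), 'tcp_rot': array([-3.142,  0.   ,  1.514]), 'contact_force': array([ 0.045,  0.243, -0.324]), 'moment': array([ 0.048, -0.083, -0.013]), 'finger_force': 0.0, 'grip_width': 0.42020571967352577}
315 252
154 218
```

View pics/c4.png

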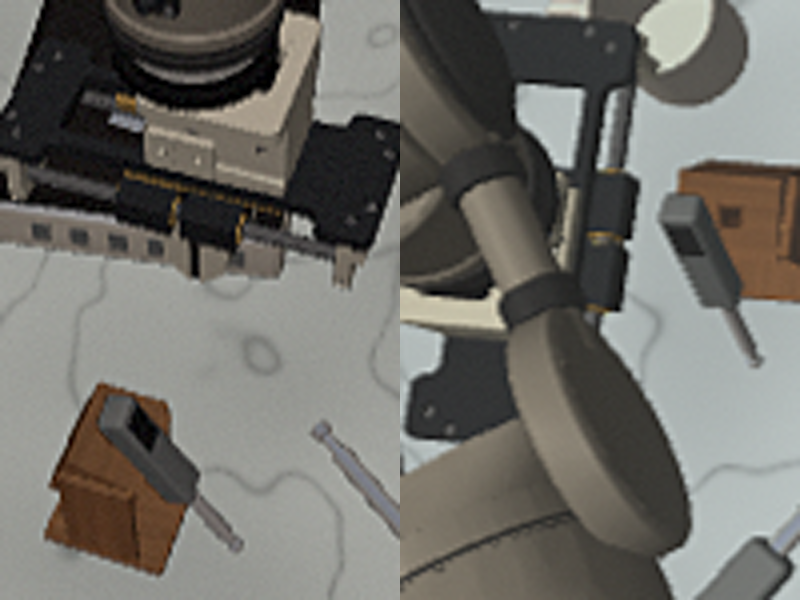

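The probe slipped out of the grip and now leans against the stand's -x side, with its tip on the counter. I'll check that it is at rest and measure how it lies.

Call:
servo_tool --pt "0 0 0" --pt "0 0 0" --pt "0 0 0" --pt "0 0 0" --pt "0 0 0" --pt "0 0 0" --pt "0 0 0" --pt "0 0 0" --spin '[0,0,0,0,0,0,0,0]' --hand 1

```text
time: 12.35
tool_pos: [411.6, 327.5, 318.7]
tcp_rot: [3.142, 0.0, 1.514]
contact_force: [0.2, 0.7, -0.4]
grip_width: 75.6
finger_force: 0.0
```

Run:
```python
from h import *
c=snap('side','s3');t=snap('top','t3');w=snap('wrist','w3')
for n in'st':
  a=load(n+'2')['frame'].astype(int);b=load(n+'3')['frame'];d=abs(a-b).sum(2)>60
  print(n,d[170:400].sum())
S=cv2.resize(c['frame'][280:340,275:345],(420,360),interpolation=cv2.INTER_CUBIC)
T=cv2.resize(t['frame'][190:250,160:220],(360,360),interpolation=cv2.INTER_CUBIC)
W=w['frame']
x=np.vstack([np.hstack([S,T]),np.pad(cv2.resize(W[60:300,150:470],(320,240)),((0,0),(0,460),(0,0)))]);
cv2.imwrite('pics/c5.png',x);print(x.shape)
```

```text
s 933
t 915
(600, 780, 3)
```

View pics/c5.png

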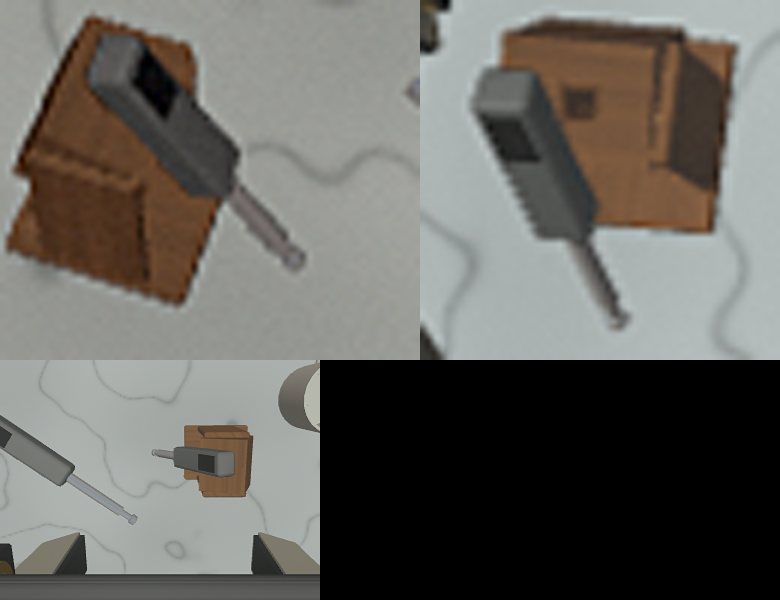

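Run:
```python
from h import *
np.set_printoptions(precision=1,suppress=True)
s,t,w=load('s3'),load('t3'),load('w3')
pts={'top':((294.7,290.3),(174.2,205.5),(377,163)),'bot':((311.3,309.2),(185,227),(327,158)),'tip':((323.8,323),(192.8,243.3),(304,153))}
X={}
for k,(a,b,c) in pts.items():
  X[k],e=tri([(s,a),(t,b),(w,c)]);print(k,X[k],np.array(e))
d=X['top']-X['tip'];print(np.linalg.norm(d),d/np.linalg.norm(d),np.degrees(np.arccos(d[2]/np.linalg.norm(d))),np.degrees(np.arctan2(d[1],d[0])))
d=X['top']-X['bot'];print(np.linalg.norm(d),d/np.linalg.norm(d))
print('tip z0',atz(t,(192.8,243.3),4),atz(s,(323.8,323),4),atz(w,(304,153),4))
```

```text
top [465.4 339.4 158.1] [1.7 0.6 1.1]
bot [424.2 333.8  73.4] [1.7 2.6 3.7]
tip [392.  329.9   2.3] [1.2 1.  2. ]
172.4538936175558 [0.4 0.1 0.9] 25.399177698543436 7.392328521184184
94.35444073153285 [0.4 0.1 0.9]
tip z0 [392.9 329.4   4. ] [392.6 331.6   4. ] [390.3 329.3   4. ]
```

The probe is at rest, standing on its tip at (392,330,2). It leans 25° towards +x on the stand's front edge, with the handle top near (465,339,160). I'll regrip high on the handle along the lean direction, then pull away from the stand so nothing jams while the pads square it up.

Call:
servo_tool --pt "0.022 0.073 0.08" --pt "0.022 0.073 0.08" --pt "0.021 0.073 0.08" --pt "0 0 0.1" --pt "0 0 0.1" --pt "0 0 0.1" --pt "0 0 0.1" --pt "0 0 0.1" --spin '[0,0,0,-0.1025,0,0,0,0]'

```text
time: 13.5
tool_pos: [456.5, 337.8, 168.6]
tcp_rot: [-3.14, 0.001, 1.675]
contact_force: [0.1, 1.0, 0.2]
grip_width: 91.9
finger_force: 0.0
```

Call:
servo_tool --pt "0 0 0.1" --pt "0 0 0.08" --pt "0 0 0.05" --pt "0 0 0" --pt "0 0 0" --pt "0 0 0" --pt "0 0 0" --pt "0 0 0" --spin '[0,0,0,0,0,0,0,0]'

```text
time: 14.5
tool_pos: [456.1, 338.0, 124.9]
tcp_rot: [3.141, -0.0, 1.675]
contact_force: [0.6, -0.3, -0.3]
grip_width: 92.0
finger_force: 0.0
```

Run:
```python
from h import *
c=snap('side','s4');t=snap('top','t4');w=snap('wrist','w4');s=monitor.get_obs();print(s['tool_pos'],s['tcp_rot'],s['contact_force'])
x=np.vstack([cv2.resize(c['frame'][250:340,255:345],(400,400),interpolation=cv2.INTER_CUBIC)])
x=np.hstack([x,cv2.resize(w['frame'][60:310,120:520],(400,400),interpolation=cv2.INTER_AREA)])
cv2.imwrite('pics/c6.png',x)
```

```text
[456.09026141 337.94763178 124.74233351] [3.14149031e+00 5.36524520e-05 1.67487992e+00] [-0.09263689 -1.1111937  -0.15919438]
```

View pics/c6.png

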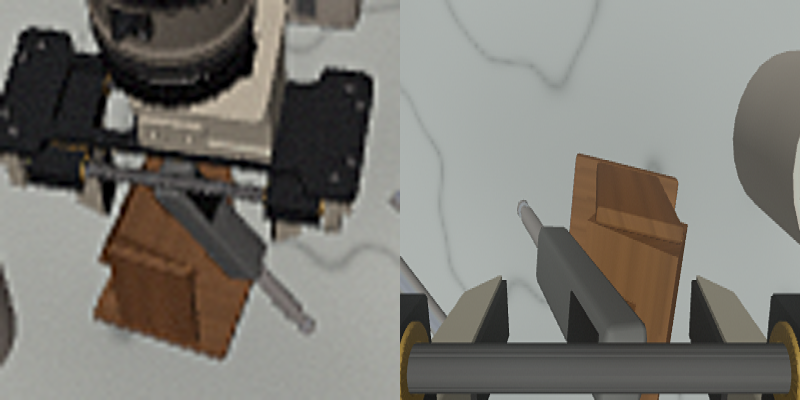

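Call:
servo_tool --pt "0 0 0" --pt "0 0 0" --pt "0 0 0" --pt "0 0 0" --pt "0 0 0" --pt "0 -0.02 -0.005" --pt "0 -0.03 -0.01" --pt "0 -0.03 -0.01" --spin '[0,0,0,0,0,0,0,0]' --hand -1

```text
time: 15.65
tool_pos: [438.9, 336.2, 129.9]
tcp_rot: [-3.14, 0.0, 1.675]
contact_force: [-2.2, -0.3, 2.8]
grip_width: 26.3
finger_force: 28.0
```

Call:
servo_tool --pt "0 -0.03 -0.015" --pt "0 -0.03 -0.015" --pt "0 -0.03 -0.015" --pt "0 -0.03 -0.015" --pt "0 0 -0.02" --pt "0 0 -0.03" --pt "0 0 -0.03" --pt "0 0 0" --spin '[0,0,0,0,0,0,0,0]'

```text
time: 16.65
tool_pos: [416.7, 334.0, 158.2]
tcp_rot: [3.141, -0.0, 1.675]
contact_force: [0.3, -0.2, -1.4]
grip_width: 19.6
finger_force: 30.0
```

Call:
servo_tool --pt "0 0 -0.04" --pt "0 0 -0.08" --pt "0 0 -0.1" --pt "0 0 -0.1" --pt "0 0 -0.1" --pt "0 0 -0.1" --pt "0 0 -0.1" --pt "0 0 0" --spin '[0,0,0,0,0,0,0,0]'

```text
time: 17.65
tool_pos: [416.9, 334.2, 283.2]
tcp_rot: [3.138, -0.001, 1.675]
contact_force: [0.1, 0.4, -2.1]
grip_width: 19.6
finger_force: 30.0
```

Run:
```python
from h import *
c=snap('side','s5');t=snap('top','t5');w=snap('wrist','w5');s=monitor.get_obs();P=np.array(s['tool_pos']);print(P,s['tcp_rot'],s['contact_force'],s['grip_width'])
for z in(0,60,139):print(proj(c,P-[0,0,z]),proj(w,P-[0,0,z]))
u=proj(c,P-[0,0,70]).astype(int);a=c['frame'][u[1]-50:u[1]+50,u[0]-35:u[0]+35];print('side org',u-[35,50])
x=np.hstack([cv2.resize(a,(420,600),interpolation=cv2.INTER_CUBIC),cv2.resize(w['frame'][0:400,170:423],(380,600),interpolation=cv2.INTER_CUBIC)])
cv2.imwrite('pics/c7.png',x)
```

```text
[415.88891716 333.55101089 280.72670848] [-3.14008693e+00  8.12389890e-04  1.67484441e+00] [-0.963515   -0.78774712 -1.95029488] 19.96001847456973
[313.17105371 264.56875498] [320.06066763 251.0723179 ]
[313.72170262 279.14360349] [319.84944655 212.74601439]
[314.36785301 296.24623249] [319.69241003 184.25156013]
side org [278 231]
```

View pics/c7.png

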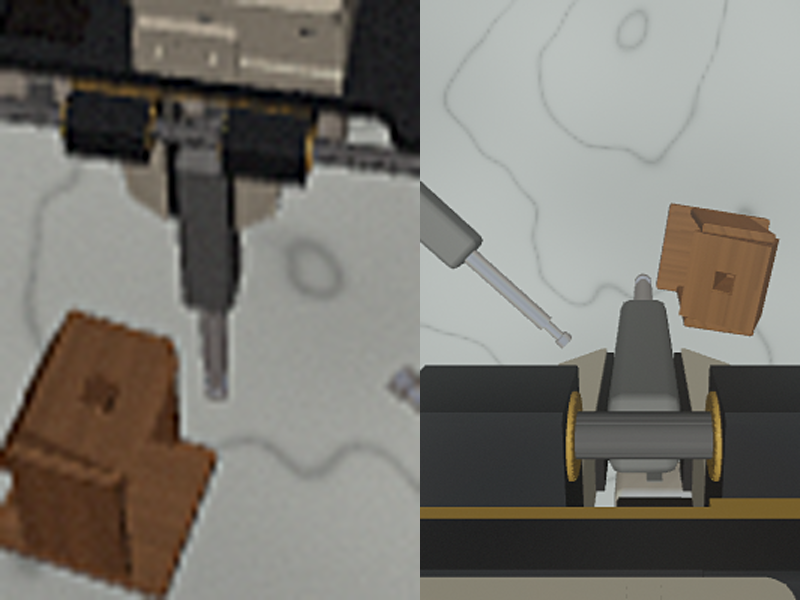

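Held upright (width 20 = handle), with the tip at (313.8,296) side and (318.5,184) wrist. That matches the prediction of 139 mm below the TCP. Next I triangulate the tip offset and refine the round pad position.

Run:
```python
from h import *
np.set_printoptions(precision=1,suppress=True)
c=load('s5');w=load('w5');P=np.array([416.3,333.9,282])
x,e=tri([(c,(313.8,296)),(w,(318.5,184))]);print('tip-TCP',x-P,e)
# round pad centroid by blob, both views
for n in('top0','side0'):
  d=load(n);m=d['frame'].min(2)>110;k,l,s,ce=cv2.connectedComponentsWithStats(m.astype(np.uint8))
  z=proj(d,[500.5,-25,83]);i=np.argmin(np.linalg.norm(ce-z,axis=1)+1e6*(s[:,4]>400));print(n,s[i],ce[i],atz(d,ce[i],83))
for k in range(3):print([np.round(monitor.get_obs()['tool_pos'],1)])
```

```text
tip-TCP [  -0.7    1.6 -135. ] [np.float64(1.0568462276043213), np.float64(1.0568462276042254)]
top0 [324 195  13  12 118] [329.8 200.6] [501.8 -24.1  83. ]
side0 [315 199  10   7  51] [319.7 202.3] [500.8 -23.1  83. ]
[array([415.9, 333.6, 280.7])]
[array([415.9, 333.6, 280.7])]
[array([415.9, 333.6, 280.7])]
```

Call:
servo_tool --pt "-0.08 0.012 0" --pt "-0.12 0.015 0" --pt "-0.12 0.015 0" --pt "-0.12 0.015 0" --pt "-0.12 0.015 0" --pt "-0.12 0.015 0" --pt "-0.12 0.015 0" --pt "-0.12 0.015 0" --spin '[0,0,0,0,0,0,0,0]'

```text
time: 18.8
tool_pos: [458.5, 151.4, 281.1]
tcp_rot: [-3.141, 0.001, 1.674]
contact_force: [0.3, -0.6, -1.5]
grip_width: 19.8
finger_force: 30.0
```

Call:
servo_tool --pt "-0.12 0.016 0" --pt "-0.12 0.016 0" --pt "-0.12 0.016 0" --pt "-0.12 0.016 0" --pt "-0.12 0.016 -0.0" --pt "-0.12 0.016 0.05" --pt "-0.12 0.016 0.05" --pt "-0.067 0.01 0.05" --spin '[0,0,0,0,0,0,0,0]'

```text
time: 19.8
tool_pos: [501.4, -26.3, 250.8]
tcp_rot: [-3.141, 0.0, 1.673]
contact_force: [-0.1, -0.0, -1.0]
grip_width: 19.6
finger_force: 30.0
```

Call:
servo_tool --pt "0 0 0" --pt "0 0 0" --pt "0 0 0.05" --pt "0 0 0" --pt "0 0 0" --pt "0 0 0" --pt "0 0 0" --pt "0 0 0" --spin '[0,0,0,0,0,0,0,0]'

```text
time: 20.8
tool_pos: [501.8, -24.7, 241.8]
tcp_rot: [3.141, 0.0, 1.675]
contact_force: [0.1, -0.9, -2.0]
grip_width: 19.8
finger_force: 30.0
```

Run:
```python
from h import *
np.set_printoptions(precision=1,suppress=True)
c=snap('side','s6');w=snap('wrist','w6');s=monitor.get_obs();P=np.array(s['tool_pos']);print(P,s['tcp_rot'],s['contact_force'],s['grip_width'])
tip=P+[-.7,1.6,-137]
print('side tip/pad',proj(c,tip),proj(c,[501.3,-23.6,83]),'wrist',proj(w,tip),proj(w,[501.3,-23.6,83]))
u=np.array([320,195]);a=c['frame'][155:225,285:355]
x=np.hstack([cv2.resize(a,(400,400),interpolation=cv2.INTER_CUBIC),cv2.resize(w['frame'][130:230,270:370],(400,400),interpolation=cv2.INTER_CUBIC)])
cv2.imwrite('pics/c8.png',x)
```

```text
[501.8 -24.7 241.7] [3.1 0.  1.7] [ 0.4  0.1 -1.6] 19.90245574323871
side tip/pad [319.5 197.6] [319.6 202.1] wrist [319.2 183. ] [319.3 178.1]
```

View pics/c8.png

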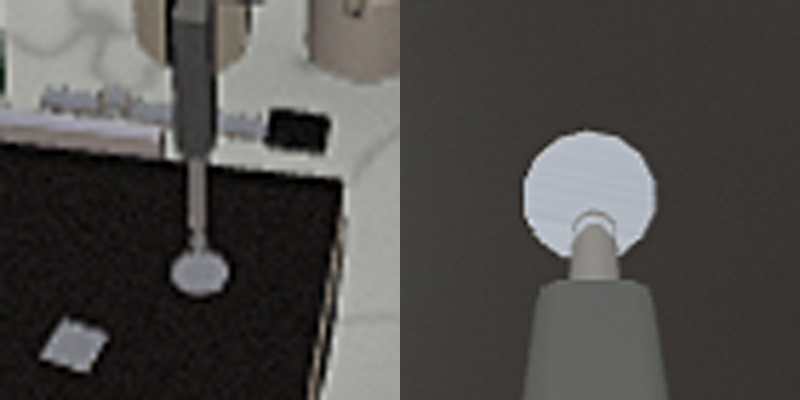

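Tip is at side (320,198.7) and wrist (318.5,185.5); the pad centre is at (320,202.6) and (317.3,179). They align within about 2 mm. Small correction, then a slow descent.

Call:
servo_tool --pt "0.008 -0.004 0.02" --pt "0 0 0.02" --pt "0 0 0.02" --pt "0 0 0.01" --pt "0 0 0.01" --pt "0 0 0.01" --pt "0 0 0" --pt "0 0 0" --spin '[0,0,0,0,0,0,0,0]'

```text
time: 21.9
tool_pos: [500.9, -23.1, 223.9]
tcp_rot: [3.141, 0.0, 1.675]
contact_force: [-0.7, 0.3, 0.1]
grip_width: 19.9
finger_force: 30.0
```

```bash
cat > f.py <<'E'
from h import *
F=[]
for i in range(6):
  c=optics.capture('wrist');s=monitor.get_obs();F.append([*s['contact_force'],*s['moment'],*s['tool_pos']])
print(np.round(np.mean(F,0),2),np.round(np.std(F,0),2),s['time'])
E
python3 f.py
```

```text
[-6.5000e-01  1.8000e-01  2.2000e-01 -5.0000e-02  5.0000e-02 -1.0000e-02
  5.0086e+02 -2.3150e+01  2.2380e+02] [0.14 0.52 0.48 0.03 0.03 0.02 0.01 0.01 0.04] 22.2
```

Call:
servo_tool --pt "0 0 0.005" --pt "0 0 0.005" --pt "0 0 0.005" --pt "0 0 0.005" --pt "0 0 0" --pt "0 0 0" --pt "0 0 0" --pt "0 0 0" --spin '[0,0,0,0,0,0,0,0]'

```text
time: 23.2
tool_pos: [500.9, -23.2, 219.7]
tcp_rot: [3.141, 0.0, 1.675]
contact_force: [-0.3, -0.1, 1.1]
grip_width: 19.8
finger_force: 30.0
```

```bash
python3 f.py
```

```text
[-9.3000e-01 -4.1000e-01  1.3900e+00 -1.2000e-01  5.0000e-02 -1.0000e-02
  5.0087e+02 -2.3150e+01  2.1973e+02] [0.49 0.34 0.41 0.02 0.03 0.05 0.01 0.01 0.02] 23.5
```

```bash
python3 -c "
from plant import workorder; print(workorder.close_job())"
```

```text
the job is handed in; nothing more can be done
None
```

I handed the job in with the lever locked down and the smaller thermometer held upright on the round pad, its tip pressed in about 6.5 mm at roughly 3 N (estimated from wrist force); no verdict came back, the probe slipped from the first grip and was regrasped, and I viewed 11 pictures, one over the limit of 10.

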